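# Press a cork facing onto a glassblower's paddle with a locking clamp

## Robot

A 7-joint arm with a two-finger parallel gripper is mounted at the origin on the work surface. World frame = base frame: x ahead of the robot, y to its left, z up, the work surface at z = 0. Lengths are in m, angles in rad, forces in N, time in s.
With the tool pointing down it reaches from about 0.425 to 0.875 m from the base axis. Payload 4.7 kg.
Tool frame: the origin (TCP) lies midway between the tips of the shut fingers; the grasp point (between the pads) lies 19 mm behind it; z points along the fingers, y is the direction in which the jaws open and shut (so a half turn about z gives the same grasp; the last joint's range is limited). The gripper opens to 87 mm and grips with 3 to 60 N. Pads are 19 mm wide; open, the fingers measure 117 mm over their backs; the gripper's body (75 mm by 190 mm) begins 51 mm behind the grasp point.
Start: joints at [1.215, 0.321, -0.07, 1.45, 0.023, 1.371, -0.057], TCP at [0.235, -0.606, 0.223] pointing down, gripper open.
Joint ranges: [-2.86, 2.86], [-0.3, 2.09], [-1.38, 1.24], [0.06, 2.45], [-1.56, 4.7], [0.09, 2.05], [-2.69, 2.69]. Speed limits (rad/s): [2.57, 2.57, 3.14, 3.14, 3.14, 3.14, 3.14].

## Interface

Orientations are given as a rotation vector (axis times angle).
In Python, from bench import get_state, eyes, job gives the robot as it stands. The module is installed in compiled form; this text tells all that it offers.
- The arm moves only by the shell command python3 -m jog 'ROWS' [FORCE]. ROWS is JSON, a list that holds one entry, the list of rows, each a list of 5 numbers: the opening, from 0 (shut) to 1 (fully open), then the shift along the tool's x, y, z in units of 40 mm (1.0 is 40 mm), then the turn about the tool's z in units of 5 degrees (1.0 is 5 degrees). In form: [[[jaw, dx, dy, dz, turn], ...]]. A call has 1 to 10 rows; each row shifts and turns the commanded pose from where the row before left it, along the tool's axes as they then stand; what a row does not reach is not made up. A row lasts 1/8 s, in which the tool goes at most 62.5 mm and 10.7 degrees, less where a joint would pass 70% of its speed; a pose out of reach is approached as far as the arm can. A call is refused whole if a number of a shift passes 1 or a number of a turn 1, either way. A call with a gripper value outside its range is refused whole. The fingers move at their own pace and stop on an object; FORCE is the grip in N (left out, the last holds). Time passes only in rows, so rows that do not move let the fingers close. It gives the time, the measured TCP pose, the force and the opening at its end, in the units of the state.
- get_state(): the state, without advancing time (a new reading comes with each control period).
- eyes.get_image(name): name is "side" or "top" or "wrist"; returns (picture, depth): 480x640x3 uint8, red, green, blue; 480x640 float32, m along the optical axis (not along the pixel's ray), 0 where there is no reading.
- eyes.camera_params(name): a dict with "camera_matrix" (3x3 intrinsics, pixels), "k1" (the pictures are not rectified: a ray, as slopes to the right and down, at radius r is drawn at 1 + k1 r^2 times it, then the intrinsics apply), "pose" (4x4, takes a point from camera to world coordinates); the wrist camera has in their place "mount" (4x4, takes a point from camera to tool coordinates, whose origin is the TCP and whose axes are the flange's). Camera axes: x right, y down, z forward; pixel columns grow to the right and rows downward; lengths in m; the calibration is good to about 2 mm. A picture is of the moment at which its call begins: read the wrist's pose just before it. camera_params takes no time and is no camera call.
- job.close_job(): hands the job in, once; it reports no verdict.
The state is a dict: "time": time; "joint_positions": joint angles; "qd": joint speeds; "joint_torque": joint torques, N m; "position": TCP position; "tool_rot": TCP orientation; "ft_force": force on the tool from outside, world axes, zero at the start; "torque": the same for the moment, N m; "grip_width": opening from 0.0 (shut) to 1.0 (fully open).
Only numpy, scipy, OpenCV 4.12 (cv2) and the standard library are available. Lean on these libraries where they do the work, as an engineer would, in place of code of your own. Each camera call takes 0.05 s, during which the arm holds its last target. There are 200 camera calls.

## Task

Lay the self-adhesive cork facing flat, centred and square on the paddle's wooden blade under the open locking clamp, then push the clamp's handle down over centre so that it locks on the cork, and leave it gripping by itself for two seconds. Then press the red release lever to free the clamp so that it springs fully open, not pulling the handle up, and leave the cork lying in place on the blade. Do not drop the cork, and leave the other things on the bench where they are.

Things in the scene. Friction and masses are not known exactly. Their poses are not given: they have to be found in the camera images.
- cork_center (a point): the cork facing: a stiff brown cork plate 120 x 60 x 15 mm (x, y, z), about 90 g, lying flat and loose on the bench; this point is its centre, half-way up
- blade (a point): centre of the top face of the paddle's pale wooden blade, 124 x 64 mm, 22 mm above the bench, where the cork belongs, long side along long side, either way round. Axes: x along the fixture, away from the clamp and towards the paddle's dark grip; z up
- fixture: the blue clamping fixture, fixed to the bench, with the blade bolted on. Origin on the bench, 130 mm from the blade's centre on its -x side, under the clamp; same axes as the blade. It spans x = -248 mm (red lever) to 252 mm (end of the paddle's grip). The clamp is two steel cheeks 46 mm wide, 88 mm tall, from x = -76 to 24 mm. Blade and base are at most 64 mm wide, the bolted foot plate 110 mm
- foot: the clamp's sprung black rubber foot at the end of the jaw, 26 mm across; origin mid-underside. Open: at fixture x = 62 mm, 150 mm up, the jaw above it up to 185 mm high. Locked: it presses with about 22 N on the cork, 15 mm on the clamp's side of the blade's centre, and the jaw's arm is 102 mm high. It gives way by up to 12 mm
- handle_hinge (a point): centre of the hinge of the clamp's handle, fixed in the fixture, 185 mm from the blade's centre on its -x side and 70 mm above the bench; the handle turns about the fixture's y axis
- handle_pad (a point): where to press the handle: middle of its upper face, 110 mm from the hinge, 15 mm from its free end. The handle is a bar 125 mm long, 25 wide, 16 thick, with a blue grip. Open it rises from the hinge backwards (-x) at 57 degrees to the horizontal; closed it lies level, upper face 78 mm above the bench. Axes parallel to the blade's when open; they turn with the handle
- handle (a joint): handle angle in rad: 0 fully open (handle up, jaw raised), 1.0 at its stop: locked, handle level. The jaw is lowest at 0.89 (dead centre); beyond it the sprung foot holds the handle at the stop, if the cork is beneath the foot. Before it, a spring pushes the handle back open. Closing needs up to about 12 N at the pad
- release_pad (a point): middle of the upper face of the release lever's red pad, 26 x 26 mm, 365 mm from the blade's centre on its -x side, 69 mm above the bench, 55 mm beyond the closed handle's free end. Pressed down 25 to 35 mm (about 5 N), its nose lifts the locked handle back over centre, and the handle springs open upwards by itself. The lever springs back up
- release (a joint): release lever angle in rad: 0 at rest, 0.42 when its pad is pressed down fully (37 mm); frees the handle at about 0.23. Its hinge lies 85 mm from the pad towards the clamp, 35 mm above the bench
- cork: the cork facing again; origin at the centre of its underside
- graphite: black graphite slab 100 x 55 x 14 mm, lying flat (a bystander); origin at the middle of its underside
- woodblock: dark wooden block 90 x 50 x 18 mm, lying flat (a bystander); origin at the middle of its underside
- spanner: steel spanner about 160 mm long, lying near the fixture (a bystander); origin at the middle of its underside
- jar: amber glass jar 120 mm tall, 70 mm across, beyond the fixture (a bystander); origin at the middle of its underside
- mould: round dark wooden mould block 58 mm tall, 76 mm across, on the robot's side of the fixture (a bystander); origin at the middle of its underside
- mug: open steel cup 100 mm tall, 76 mm across, beyond the fixture (a bystander); origin at the middle of its underside
- weight: orange glass paperweight 54 mm tall, 72 mm across (a bystander); origin at the middle of its underside
Things that resemble listed ones, but are neither listed nor needed, are in the scene too. What is shaped like the cork but orange or white is not meant.

How it is judged:
On the way, in this order (a step that is already met when the one before it is completed fails the run):
1. the cork lies centred, square and flat on the blade, let go, with the clamp still open (x of cork_center in the frame of blade between -0.008 and 0.008 m and y of cork_center in the frame of blade between -0.006 and 0.006 m and z of cork_center in the frame of blade between 0.004 and 0.0105 m and angle between the x axis of cork_center and the x axis of blade, either way round below 0.1 rad and angle between cork_center's own z axis and vertical below 0.06 rad and value of joint handle below 0.3 rad and contact force between the fingers and cork below 0.1 N and linear speed of cork below 0.02 m/s), for 0.2 s.
2. the clamp is locked over centre on the cork and grips it by itself, untouched, for about two seconds (x of cork_center in the frame of blade between -0.008 and 0.008 m and y of cork_center in the frame of blade between -0.006 and 0.006 m and z of cork_center in the frame of blade between 0.004 and 0.0105 m and angle between the x axis of cork_center and the x axis of blade, either way round below 0.1 rad and angle between cork_center's own z axis and vertical below 0.06 rad and value of joint handle above 0.95 rad and contact force between foot and cork above 8 N and contact force between each of the arm, the fingers and fixture below 0.1 N and contact force between the fingers and cork below 0.1 N), for 1.7 s.
3. the clamp is freed by the pressed release lever, not by the handle (value of joint release above 0.12 rad and value of joint handle below 0.85 rad and contact force between the fingers and handle below 0.5 N).
At the end, for the whole second after the job is handed in: The clamp stands fully open (handle within 0.1 rad of open), the release lever is back up, and the cork lies at rest on the blade: within 8 mm along and 6 mm across of centred, within 0.1 rad of square, flat (tilt under 0.06 rad) (x of cork_center in the frame of blade between -0.008 and 0.008 m and y of cork_center in the frame of blade between -0.006 and 0.006 m and z of cork_center in the frame of blade between 0.004 and 0.0105 m and angle between the x axis of cork_center and the x axis of blade, either way round below 0.1 rad and angle between cork_center's own z axis and vertical below 0.06 rad and value of joint handle below 0.1 rad and value of joint release below 0.05 rad and linear speed of cork below 0.02 m/s and contact force between foot and cork below 0.1 N); the robot touches nothing.
It fails at once if the cork is dropped or thrown (linear speed of cork above 0.6 m/s and contact force between anything else and cork below 0.05 N).
It fails at once if another thing on the bench is moved by more than 30 mm or tipped over (distance of any of graphite, woodblock, spanner, jar, mould, mug, weight from where it was at the start of the episode above 0.03 m or angle between any of graphite, woodblock, spanner, jar, mould, mug, weight's own z axis and vertical above 0.5 rad).
It also fails if it takes over 61 s, if anything falls off the work surface, if the arm or the gripper's body presses on something with over 40 N, if the wrist force passes 120 N, or if a joint passes its speed limit or range.

## Working session

There is one attempt and no reset: what is moved stays moved. The work goes in short steps, Python scripts to look and compute and a shell command to move; the robot and the scene stay as the last step left them, time stands still between calls to the robot, and variables do not carry over. Pictures are saved under pics/ and viewed, about 8 in all and at most 12, crops included, and the job is handed in when it is done.

```bash
mkdir -p pics
cat > h.py <<'E'
import numpy as np, cv2
from scipy.spatial.transform import Rotation as R
from bench import get_state, eyes, job
def grab(n):
    s=get_state(); im,d=eyes.get_image(n); p=eyes.camera_params(n)
    if n=="wrist":
        T=np.eye(4); T[:3,:3]=R.from_rotvec(s["tool_rot"]).as_matrix(); T[:3,3]=s["position"]
        P=T@np.array(p["mount"])
    else: P=np.array(p["pose"])
    return im,d,np.array(p["camera_matrix"]),p["k1"],P
def cloud(d,K,k1,P):
    v,u=np.mgrid[:480,:640]
    n=cv2.undistortPoints(np.stack([u,v],-1).reshape(-1,1,2).astype(np.float64),K,np.array([k1,0,0,0.])).reshape(480,640,2)
    c=np.concatenate([n*d[...,None],d[...,None]],-1)
    return c@P[:3,:3].T+P[:3,3]
def save(n,im): cv2.imwrite("pics/"+n,cv2.cvtColor(im,cv2.COLOR_RGB2BGR))
E
python3 - <<'E'
from h import *
for n in ("top","side"):
    im,d,K,k1,P=grab(n); save(n+"1.png",im); np.savez(n+".npz",im=im,d=d,K=K,k1=k1,P=P); print(n,P.round(3).tolist(),K[0,0])
s=get_state(); print(s)
print(eyes.camera_params("wrist"))
E
```

```text
top [[0.015, -0.997, 0.075, 0.421], [-1.0, -0.014, 0.011, 0.097], [-0.01, -0.075, -0.997, 1.397], [0.0, 0.0, 0.0, 1.0]] 573.2855761513422
side [[-0.677, -0.419, 0.605, -0.203], [-0.736, 0.389, -0.553, 0.745], [-0.004, -0.82, -0.572, 0.802], [0.0, 0.0, 0.0, 1.0]] 438.8405751307352
{'time': 0.1, 'joint_positions': array([ 1.21506337,  0.3217416 , -0.07008755,  1.45152245,  0.02259005,
        1.37079494, -0.05691389]), 'qd': array([ 2.14311537e-05, -2.60309003e-03, -1.93455012e-04, -2.99406103e-03,
       -4.09130878e-04, -3.04543055e-04, -4.97180239e-04]), 'joint_torque': array([-1.82770223e-04, -4.92570913e+01, -4.05706996e-01, -3.13397777e+01,
       -6.40874309e-02,  3.95373150e-02,  9.62966078e-05]), 'position': array([ 0.23473541, -0.60561977,  0.22159096]), 'tool_rot': array([-3.08642322e+00, -5.77348276e-01,  6.09213626e-04]), 'ft_force': array([ 0.35370142, -0.16034565, -0.72465258]), 'torque': array([-0.01615473, -0.00672129,  0.05449919]), 'grip_width': 0.9962921929221873}
{'camera_matrix': array([[414.4831057 ,   0.        , 321.09389726],
       [  0.        , 414.4831057 , 236.92970047],
       [  0.        ,   0.        ,   1.        ]]), 'k1': -0.032094518254148524, 'mount': array([[-2.68391189e-04, -9.66285425e-01, -2.57473115e-01,
         7.02452879e-02],
       [ 9.99999792e-01, -1.08457177e-04, -6.35369422e-04,
        -2.42871402e-04],
       [ 5.86023405e-04, -2.57473232e-01,  9.66285254e-01,
        -1.62903662e-01],
       [ 0.00000000e+00,  0.00000000e+00,  0.00000000e+00,
         1.00000000e+00]])}
```

View pics/top1.png

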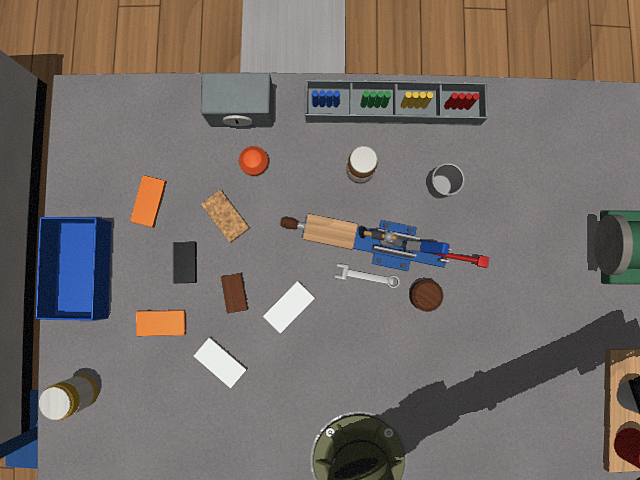

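View pics/side1.png

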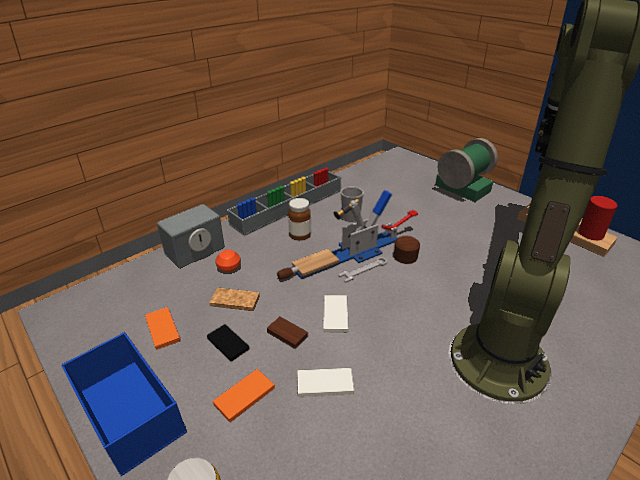

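The top view shows cork-shaped candidates: a speckled brown plate at (225,215), orange plates at (148,200) and (160,322), white plates at (288,306) and (219,362), the dark woodblock at (233,292) and the graphite at (185,262). I choose the brown speckled plate at (225,215). The blade is at (330,230), handle grip at (433,249), red lever at (482,261), spanner at (368,276), mould at (426,294).

Run:
```python
from h import *
f=np.load("top.npz"); im,d=f["im"],f["d"]; C=cloud(d,f["K"],float(f["k1"]),f["P"]); np.save("C.npy",C)
hsv=cv2.cvtColor(im,cv2.COLOR_RGB2HSV)
def fit(name,box,zl,zh,rel=None):
    u0,v0,u1,v1=box; c=C[v0:v1,u0:u1].reshape(-1,3); h=hsv[v0:v1,u0:u1].reshape(-1,3)
    m=(c[:,2]>zl)&(c[:,2]<zh)
    if rel is not None: m&=rel(h)
    p=c[m]; r=cv2.minAreaRect(p[:,:2].astype(np.float32)*1000); print(name,m.sum(),np.array(r[0]).round(1),np.array(r[1]).round(1),round(r[2],1),"z",np.median(p[:,2]).round(4)); return p
fit("cork",(195,185,255,245),.008,.03)
fit("blade",(295,205,365,255),.012,.035,lambda h:(h[:,0]<25)&(h[:,1]>50)&(h[:,2]>120))
fit("redpad",(474,250,492,272),.05,.09,lambda h:(h[:,1]>150)&((h[:,0]<8)|(h[:,0]>172)))
fit("redlever",(440,240,495,275),.02,.09,lambda h:(h[:,1]>150)&((h[:,0]<8)|(h[:,0]>172)))
fit("handle",(405,230,455,265),.1,.2,lambda h:(h[:,1]>120)&(h[:,0]>95)&(h[:,0]<130))
fit("foot",(350,215,380,245),.1,.2)
big=np.vstack([im[180:260,190:300].repeat(5,0).repeat(5,1)[:400,:550], ])
b=cv2.resize(im[180:330,190:500],(800,387),interpolation=cv2.INTER_CUBIC)
c=cv2.resize(im[185:245,195:255],(200,200),interpolation=cv2.INTER_CUBIC)
o=np.zeros((590,800,3),np.uint8); o[:387]=b;o[388:588,:200]=c; save("crop1.png",o)
```

```text
cork 1227 [589.1 339.9] [145.4 132.6] 1.0 z 0.0153
blade 1311 [550.7  76.5] [123.3  63.4] 78.7 z 0.0221
redpad 135 [ 480.4 -277. ] [30.4 25.3] 82.7 z 0.0678
redlever 278 [ 487.2 -238.5] [109.3  25.1] 80.3 z 0.0603
handle 315 [ 506.  -150.6] [52.3 24.7] 78.0 z 0.1565
foot 172 [536.   -7.1] [44.5 25.7] 82.8 z 0.165
```

View pics/crop1.png

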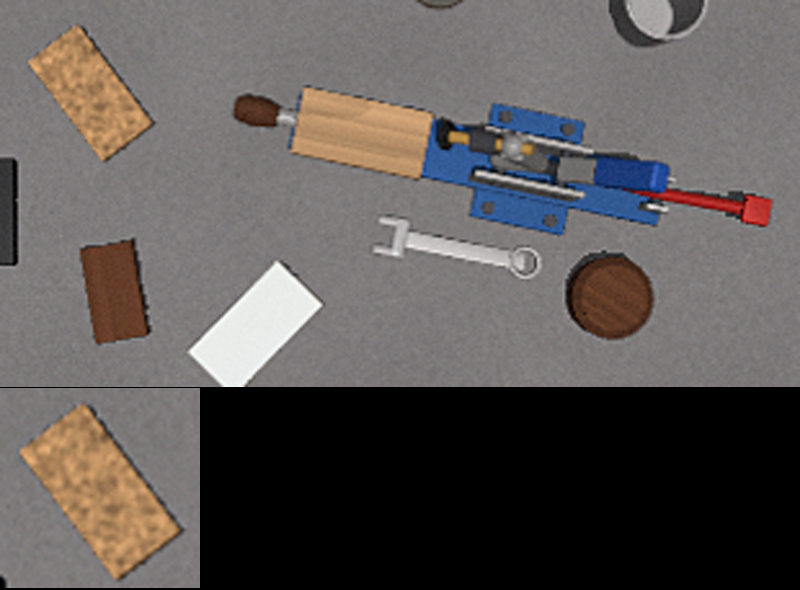

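The crop confirms the speckled brown plate as cork (orange and white look-alikes are elsewhere). Now its precise pose, and deltas for the first move.

```bash
cat >> h.py <<'E'
def yaw_now(s=None):
    s=s or get_state(); M=R.from_rotvec(s["tool_rot"]).as_matrix(); return np.degrees(np.arctan2(M[1,0],M[0,0])),M
def delta(x,y,z,yaw=None):
    s=get_state(); yw,M=yaw_now(s); d=np.array([x,y,z])-s["position"]
    print("t",s["time"],"pos",s["position"].round(4),"yaw",round(yw,2),"tilt",M[2].round(3),"F",s["ft_force"].round(1),"grip",round(s["grip_width"],3))
    print(" shift units now-axes",(M.T@d/.04).round(3), "turn units",None if yaw is None else round(-(((yaw-yw+180)%360)-180)/5,3))
    if yaw is not None:
        a=np.radians(yaw);N=np.array([[np.cos(a),np.sin(a),0],[np.sin(a),-np.cos(a),0],[0,0,-1]]);print(" shift units after turn",(N.T@d/.04).round(3))
def rect(C,m,tag):
    m=m.astype(np.uint8); n,l,st,_=cv2.connectedComponentsWithStats(m); k=1+np.argmax(st[1:,4]); p=C[l==k]
    (c,wh,_)=cv2.minAreaRect(p[:,:2].astype(np.float32)*1000)
    q=p[:,:2]-p[:,:2].mean(0); w,V=np.linalg.eigh(q.T@q); v=V[:,1]; print(tag,len(p),"rectc",np.round(c,1),"mean",(p[:,:2].mean(0)*1e3).round(1),"size",np.round(wh,1),"yaw",round(np.degrees(np.arctan2(v[1],v[0])),2),"z",np.median(p[:,2]).round(4))
    return p[:,:2].mean(0)
E
python3 - <<'E'
from h import *
C=np.load("C.npy"); m=np.zeros((480,640),bool); m[185:248,195:255]=1
rect(C,m&(C[...,2]>.008)&(C[...,2]<.03),"cork")
hsv=cv2.cvtColor(np.load("top.npz")["im"],cv2.COLOR_RGB2HSV); m[:]=0; m[205:255,295:365]=1
rect(C,m&(C[...,2]>.012)&(C[...,2]<.035)&(hsv[...,0]<25)&(hsv[...,1]>50)&(hsv[...,2]>120),"blade")
delta(.589,.34,.25,38.7)
E
```

```text
cork 1212 rectc [585.5 334.8] mean [586.1 332.8] size [122.4  64.1] yaw -141.21 z 0.0153
blade 1311 rectc [550.7  76.5] mean [550.6  76.6] size [123.3  63.4] yaw 79.02 z 0.0221
t 0.1 pos [ 0.2347 -0.6056  0.2216] yaw 21.19 tilt [-0.    -0.002 -1.   ] F [ 0.4 -0.2 -0.7] grip 0.996
 shift units now-axes [ 16.803 -18.842  -0.68 ] turn units -3.502
 shift units after turn [ 21.693 -12.912  -0.71 ]
```

```bash
python3 -m jog '[[[1,0,0,-0.2,-0.88],[1,0,0,-0.2,-0.88],[1,0,0,-0.2,-0.88],[1,0,0,-0.1,-0.88],[1,1,0,0,0],[1,1,0,0,0],[1,1,0,0,0],[1,1,-0.2,0,0],[1,1,-0.4,0,0],[1,1,-0.6,0,0]]]' 20
python3 -m jog '[[[1,1,-0.8,0,0],[1,1,-0.8,0,0],[1,1,-0.8,0,0],[1,1,-0.8,0,0],[1,1,-0.8,0,0],[1,1,-0.8,0,0],[1,1,-0.8,0,0],[1,1,-0.8,0,0],[1,1,-0.8,0,0],[1,1,-0.8,0,0]]]'
python3 -c "
from h import *
delta(.5858,.3337,.2,38.8)"
```

```text
time: 1.35
position: [0.3925, -0.4169, 0.2498]
tool_rot: [-2.962, -1.043, 0.0]
ft_force: [-0.2, -0.3, 0.7]
grip_width: 0.997
time: 2.6
position: [0.5032, 0.0831, 0.2504]
tool_rot: [2.963, 1.042, -0.0]
ft_force: [0.4, -0.6, 0.0]
grip_width: 0.996
t 2.6 pos [0.5032 0.0831 0.2504] yaw 38.77 tilt [-0.  0. -1.] F [ 0.4 -0.6  0. ] grip 0.996
 shift units now-axes [ 5.534 -3.592  1.255] turn units -0.006
 shift units after turn [ 5.536 -3.588  1.259]
```

```bash
python3 -m jog '[[[1,0.9,-0.6,0,0],[1,0.9,-0.6,0,0],[1,0.9,-0.6,0.3,0],[1,0.9,-0.6,0.4,0],[1,0.9,-0.6,0.4,0],[1,0.9,-0.6,0.4,0],[1,0,0,0,0],[1,0,0,0,0]]]'
python3 - <<'E'
from h import *
im,d,K,k1,P=grab("wrist"); C=cloud(d,K,k1,P); save("w1.png",im)
hsv=cv2.cvtColor(im,cv2.COLOR_RGB2HSV)
rect(C,(C[...,2]>.009)&(C[...,2]<.025)&(hsv[...,0]>5)&(hsv[...,0]<25)&(hsv[...,1]>60),"cork")
delta(.5858,.3337,.004,38.8)
E
```

```text
time: 3.6
position: [0.5813, 0.3285, 0.1901]
tool_rot: [2.963, 1.043, -0.002]
ft_force: [-0.3, -0.9, -0.2]
grip_width: 0.999
cork 10187 rectc [586.  333.5] mean [588.5 335.4] size [119.6  60. ] yaw -141.68 z 0.0156
t 3.65 pos [0.5818 0.3279 0.1907] yaw 38.71 tilt [-0.     0.001 -1.   ] F [ 0.7 -0.1 -0.4] grip 1.0
 shift units now-axes [ 0.171 -0.056  4.668] turn units -0.018
 shift units after turn [ 0.169 -0.05   4.668]
```

View pics/w1.png

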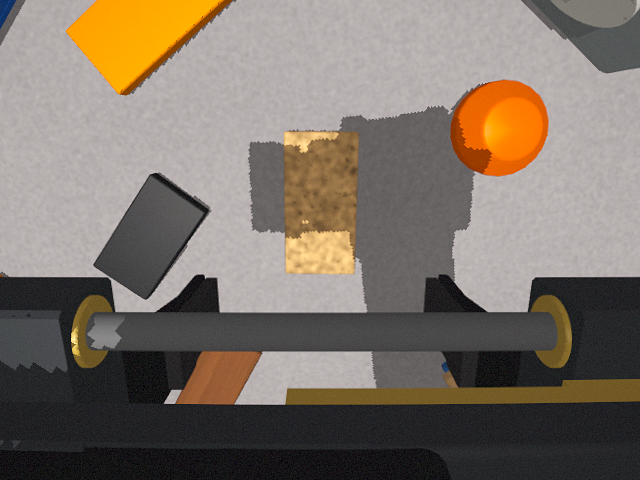

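The wrist view shows the cork at (320,200), square with the jaws, clear of the paperweight (500,128) and graphite (150,235). Descend, gripping 12 mm off-centre (towards the blade's +x end later) for clamp clearance.

```bash
python3 -m jog '[[[1,0.47,-0.05,0.6,0],[1,0,0,0.9,0],[1,0,0,0.9,0],[1,0,0,0.9,0],[1,0,0,0.6,0],[1,0,0,0.4,0],[1,0,0,0.2,0],[1,0,0,0,0],[1,0,0,0,0]]]'
python3 -c "
from h import *
delta(.5955,.3411,.004,38.7)"
```

```text
time: 4.78
position: [0.5954, 0.3432, 0.0117]
tool_rot: [-2.963, -1.043, -0.003]
ft_force: [-0.1, 0.3, -0.2]
grip_width: 0.998
t 4.775 pos [0.5954 0.3432 0.0117] yaw 38.79 tilt [ 0.002  0.    -1.   ] F [-0.1  0.3 -0.2] grip 0.998
 shift units now-axes [-0.032  0.042  0.192] turn units 0.019
 shift units after turn [-0.031  0.042  0.192]
```

```bash
python3 -m jog '[[[1,0,0,0.19,0],[1,0,0,0,0],[0.3,0,0,0,0],[0.3,0,0,0,0],[0.3,0,0,0,0],[0.3,0,0,0,0],[0.3,0,0,0,0]]]' 20
python3 -c "
from h import *
delta(.5955,.3411,.08,38.7)"
```

```text
time: 5.65
position: [0.5949, 0.3425, 0.003]
tool_rot: [2.963, 1.043, 0.0]
ft_force: [1.3, -0.7, 0.6]
grip_width: 0.683
t 5.65 pos [0.5949 0.3425 0.003 ] yaw 38.79 tilt [ 0.  0. -1.] F [ 1.3 -0.7  0.6] grip 0.683
 shift units now-axes [-0.011  0.038 -1.925] turn units 0.017
 shift units after turn [-0.011  0.037 -1.925]
```

```bash
python3 -m jog '[[[0.3,0,0,-0.3,0],[0.3,0,0,-0.6,0],[0.3,0,0,-0.8,0],[0.3,0,0,-0.8,-0.9],[0.3,0,0,-0.8,-0.9],[0.3,0,0,-0.8,-0.9],[0.3,0,0,-0.4,-0.9],[0.3,0,0,0,-0.9],[0.3,0,0,0,-0.9],[0.3,0,0,0,-0.9]]]'
python3 -m jog '[[[0.3,0,0,0,-0.9],[0.3,0,0,0,-0.83],[0.3,0,0,0,0]]]'
python3 -c "
from h import *
delta(.5531,.0890,.18,78.9)"
```

```text
time: 6.9
position: [0.5949, 0.343, 0.1852]
tool_rot: [2.566, 1.812, 0.003]
ft_force: [0.2, -0.1, -0.7]
grip_width: 0.687
time: 7.28
position: [0.5949, 0.3429, 0.1847]
tool_rot: [2.426, 1.996, 0.003]
ft_force: [0.3, 0.4, -0.7]
grip_width: 0.682
t 7.275 pos [0.5949 0.3429 0.1847] yaw 78.9 tilt [ 0.001  0.001 -1.   ] F [ 0.3  0.4 -0.7] grip 0.682
 shift units now-axes [-6.431  0.196  0.109] turn units 0.001
 shift units after turn [-6.431  0.197  0.117]
```

```bash
python3 -m jog '[[[0.3,-0.5,0.05,0,0],[0.3,-0.9,0.05,0,0],[0.3,-0.9,0.05,0.3,0],[0.3,-0.9,0.05,0.7,0],[0.3,-0.7,0,0.8,0],[0.3,-0.4,0,0.8,0],[0.3,0,0,0,0],[0.3,0,0,0,0]]]'
python3 - <<'E'
from h import *
im,d,K,k1,P=grab("wrist"); save("w2.png",im); np.savez("w2.npz",C=cloud(d,K,k1,P),im=im)
delta(.5531,.0890,.06,78.9)
E
```

```text
time: 8.28
position: [0.5706, 0.1739, 0.0809]
tool_rot: [2.425, 1.997, 0.005]
ft_force: [0.1, -0.1, -1.0]
grip_width: 0.685
t 8.325 pos [0.5708 0.1743 0.0811] yaw 78.99 tilt [ 0.002  0.003 -1.   ] F [ 1.2  1.3 -0.7] grip 0.688
 shift units now-axes [-2.179 -0.028  0.524] turn units 0.019
 shift units after turn [-2.178 -0.023  0.529]
```

View pics/w2.png

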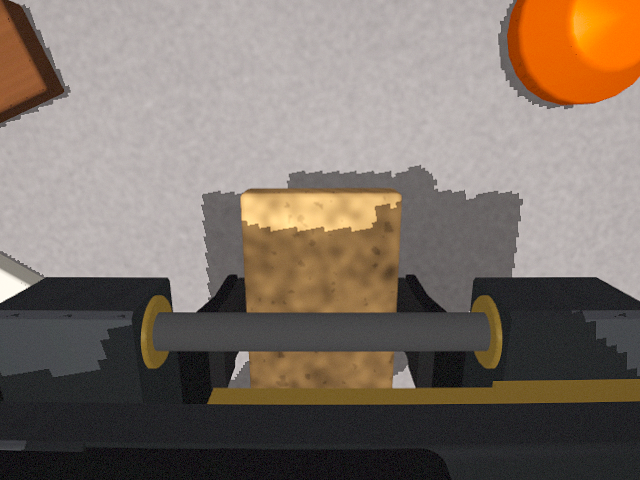

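The cork is held square between the fingers (240–400, 190–390); blade is hidden below it. I measure the held cork's +x edge and midline.

Run:
```python
from h import *
f=np.load("w2.npz"); C,im=f["C"],f["im"]; 
a=np.radians(78.9); ex=np.array([np.cos(a),np.sin(a)]); ey=np.array([-np.sin(a),np.cos(a)])
m=np.zeros(C.shape[:2],bool); m[185:300,225:415]=1; m&=(C[...,2]>.06)&(C[...,2]<.12)
p=C[m]; b=np.array([.5507,.0766]); q=np.c_[(p[:,:2]-b)@ex,(p[:,:2]-b)@ey,p[:,2]]
print(len(p),np.median(p[:,2]),"x max",np.percentile(q[:,0],[98,99.5,99.9]),"y",np.percentile(q[:,1],[.5,1,99,99.5]))
for r in (200,230,260,285):
    s=m[r]; y=((C[r][s][:,:2]-b)@ey); x=((C[r][s][:,:2]-b)@ex); print(r,x.mean().round(4),y.min().round(4),y.max().round(4),C[r][s][[0,s.sum()//2,-1],2].round(4))
t=get_state()["position"][:2]-b; print("tcp in blade",t@ex,t@ey)
```

```text
18316 0.09358013964554944 x max [0.14666609 0.14680197 0.146884  ] y [-0.03520238 -0.03415983  0.03403452  0.03512089]
200 0.1438 -0.0294 0.0292 [0.092  0.0934 0.094 ]
230 0.1325 -0.0303 0.0292 [0.0928 0.0938 0.0921]
260 0.1207 -0.0299 0.0292 [0.092  0.0938 0.0933]
285 0.1103 -0.0365 0.0364 [0.0948 0.0944 0.0937]
tcp in blade 0.09976389462819012 -0.0008758497801003157
```

```bash
python3 -m jog '[[[0.3,-0.4,0,0,0],[0.3,-0.7,0,0,0],[0.3,-0.7,-0.01,0,0],[0.3,-0.37,0,0,0],[0.3,0,0,0.5,0],[0.3,0,0,0.4,0],[0.3,0,0,0.2,0],[0.3,0,0,0.1,0],[0.3,0,0,0,0],[0.3,0,0,0,0]]]'
python3 -c "
from h import *
delta(.5532,.0893,.0246,78.9)"
```

```text
time: 9.57
position: [0.553, 0.0874, 0.0313]
tool_rot: [2.425, 1.997, 0.001]
ft_force: [0.2, 0.2, -0.5]
grip_width: 0.686
t 9.575 pos [0.553  0.0874 0.0313] yaw 78.96 tilt [ 0.     0.001 -1.   ] F [ 0.2  0.2 -0.5] grip 0.686
 shift units now-axes [ 0.047 -0.004  0.168] turn units 0.012
 shift units after turn [ 0.047 -0.004  0.168]
```

```bash
python3 -m jog '[[[0.3,0.04,0,0.06,0],[0.3,0,0,0.06,0],[0.3,0,0,0.05,0],[0.3,0,0,0,0],[0.3,0,0,0,0]]]'
python3 -c "
from h import *
delta(.5532,.0893,.0246,78.9)"
```

```text
time: 10.2
position: [0.5529, 0.0886, 0.0249]
tool_rot: [2.425, 1.997, -0.001]
ft_force: [-2.4, -0.7, 7.0]
grip_width: 0.69
t 10.2 pos [0.5529 0.0886 0.0249] yaw 78.94 tilt [-0.001  0.    -1.   ] F [-2.4 -0.7  7. ] grip 0.69
 shift units now-axes [0.017 0.003 0.008] turn units 0.008
 shift units after turn [0.017 0.003 0.009]
```

```bash
python3 -m jog '[[[0.75,0,0,-0.02,0],[0.85,0,0,0,0],[1,0,0,0,0],[1,0,0,-0.2,0],[1,0,0,-0.6,0],[1,0,0,-0.9,0],[1,0,0,-0.9,0],[1,0,0,-0.9,0],[1,0,0,-0.9,0],[1,0,0,0,0]]]'
python3 - <<'E'
from h import *
im,d,K,k1,P=grab("wrist"); save("w3.png",im); C=cloud(d,K,k1,P)
hsv=cv2.cvtColor(im,cv2.COLOR_RGB2HSV)
br=(hsv[...,0]>5)&(hsv[...,0]<28)&(hsv[...,1]>60)
rect(C,(C[...,2]>.0305)&(C[...,2]<.045)&br,"cork")
b=(C[...,2]>.017)&(C[...,2]<.0285)&br
a=np.radians(78.9); ex=np.array([np.cos(a),np.sin(a)]); ey=np.array([-np.sin(a),np.cos(a)]); o=np.array([.5507,.0766])
for nm,m in (("blade rim",b),("cork",(C[...,2]>.032)&(C[...,2]<.045)&br)):
    q=(C[m][:,:2]-o); q=np.c_[q@ex,q@ey]; q=q[(abs(q)<[.08,.045]).all(1)]; print(nm,len(q),np.percentile(q,[1,99],axis=0).round(4).tolist())
delta(.553,.089,.2,78.9)
E
```

```text
time: 11.45
position: [0.5547, 0.0895, 0.2043]
tool_rot: [2.422, 1.995, 0.007]
ft_force: [0.6, 0.1, -0.2]
grip_width: 1.0
cork 10214 rectc [550.7  76.5] mean [551.2  79.6] size [119.1  60.2] yaw 79.07 z 0.0376
blade rim 385 [[-0.0561, -0.0314], [0.061, 0.0321]]
cork 10193 [[-0.0578, -0.0292], [0.0588, 0.0293]]
t 11.5 pos [0.5536 0.089  0.2024] yaw 78.94 tilt [ 0.     0.003 -1.   ] F [ 0.1 -0.1 -0.4] grip 1.0
 shift units now-axes [-0.003 -0.016  0.06 ] turn units 0.008
 shift units after turn [-0.003 -0.016  0.06 ]
```

View pics/w3.png

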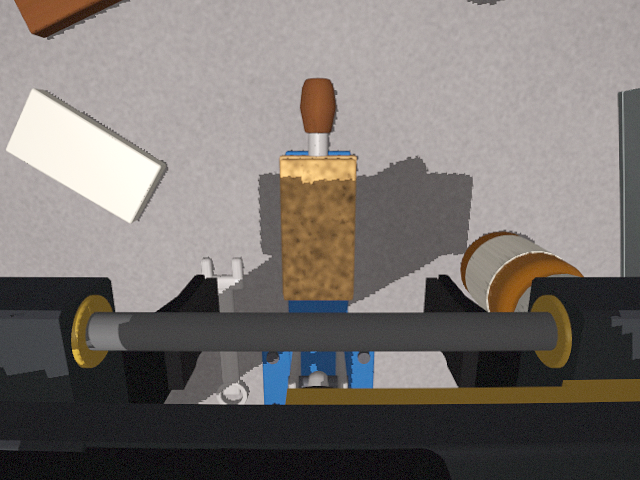

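Placement is excellent: cork rect centre (550.7, 76.5) mm equals the blade centre, yaw 79.07° vs 79.0°; the picture shows it square on the blade (282–355, 155–300), clamp still open. Next the handle: work out the arc.

```bash
cat >> h.py <<'E'
A=np.radians(78.95); EX=np.array([np.cos(A),np.sin(A)]); EY=np.array([-np.sin(A),np.cos(A)]); O=np.array([.5507,.0766])-.13*EX
def fx():
    s=get_state(); q=s["position"][:2]-O; print("t",round(s["time"],2),"TCP in fixture mm",(q@EX*1e3).round(1),(q@EY*1e3).round(1),(s["position"][2]*1e3).round(1),"F",s["ft_force"].round(1),"j7",s["joint_positions"][6].round(2),"grip",round(s["grip_width"],2))
E
python3 - <<'E'
from h import *
fx()
P=[]
for g in [57,50,43,36,29,22,15,8,3,0]:
    f=np.radians(g); n=8+9.5*np.sin(f); P.append([-55-110*np.cos(f)+n*np.sin(f),70+110*np.sin(f)+n*np.cos(f)])
P=np.array(P); print(P.round(1).tolist()); D=np.diff(P,axis=0)/40; D[:,1]*=-1; print(D.round(2).tolist())
f=np.load("top.npz");hs=cv2.cvtColor(f["im"],cv2.COLOR_RGB2HSV);C=np.load("C.npy")
m=np.zeros((480,640),bool);m[230:265,405:455]=1;m&=(hs[...,0]>95)&(hs[...,0]<130)&(hs[...,1]>120)&(C[...,2]>.1)
q=C[m]; x=(q[:,:2]-O)@EX*1e3; y=(q[:,:2]-O)@EY*1e3; print("handle grip x",np.percentile(x,[1,99]),"y",np.percentile(y,[1,50,99]),"z",np.percentile(q[:,2],[1,99]),"fit z(x)",np.polyfit(x,q[:,2]*1e3,1))
E
```

```text
t 11.5 TCP in fixture mm 142.7 -0.5 202.4 F [ 0.1 -0.1 -0.4] j7 -0.59 grip 1.0
[[-101.5, 171.0], [-114.0, 164.1], [-125.6, 155.6], [-136.0, 145.6], [-145.1, 134.4], [-152.7, 121.9], [-158.5, 108.6], [-162.6, 94.5], [-164.4, 84.2], [-165.0, 78.0]]
[[-0.31, 0.17], [-0.29, 0.21], [-0.26, 0.25], [-0.23, 0.28], [-0.19, 0.31], [-0.15, 0.33], [-0.1, 0.35], [-0.04, 0.26], [-0.01, 0.16]]
handle grip x [-126.35418396  -75.60626953] y [-11.63377332   1.03125454  12.38242161] z [0.11927168 0.1818908 ] fit z(x) [  2.89290549 448.18162833]
```

```bash
python3 -m jog '[[[0,0,0,-0.5,0],[0,-0.3,0,-0.3,0],[0,-0.9,0,0,0],[0,-0.95,0,0,0],[0,-0.95,0,0,0],[0,-0.95,0,0,0],[0,-0.95,0,0,0],[0,-0.8,0,0,0],[0,0,0,0,0],[0,0,0,0,0]]]'
python3 -c "
from h import *
fx()"
```

```text
time: 12.75
position: [0.5084, -0.1385, 0.2332]
tool_rot: [-2.425, -1.997, -0.001]
ft_force: [0.8, 0.9, -0.1]
grip_width: 0.02
t 12.75 TCP in fixture mm -89.2 0.3 233.2 F [ 0.8  0.9 -0.1] j7 -0.06 grip 0.02
```

```bash
python3 -m jog '[[[0,0,0,0.6,0],[0,0,0,0.6,0],[0,0,0,0.18,0],[0,-0.31,0,0.17,0],[0,-0.31,0,0.17,0],[0,-0.29,0,0.21,0],[0,-0.26,0,0.25,0],[0,0,0,0,0]]]'
python3 -c "
from h import *
fx()"
```

```text
time: 13.75
position: [0.4982, -0.1869, 0.1446]
tool_rot: [-2.427, -1.993, 0.003]
ft_force: [-0.2, 0.3, -0.2]
grip_width: 0.005
t 13.75 TCP in fixture mm -138.7 1.0 144.6 F [-0.2  0.3 -0.2] j7 -0.04 grip 0.01
```

Run:
```python
from h import *
im,d,K,k1,P=grab("side"); save("s2.png",cv2.resize(im[160:310,250:450],(800,600),interpolation=cv2.INTER_CUBIC))
```

```text
(no output)
```

View pics/s2.png

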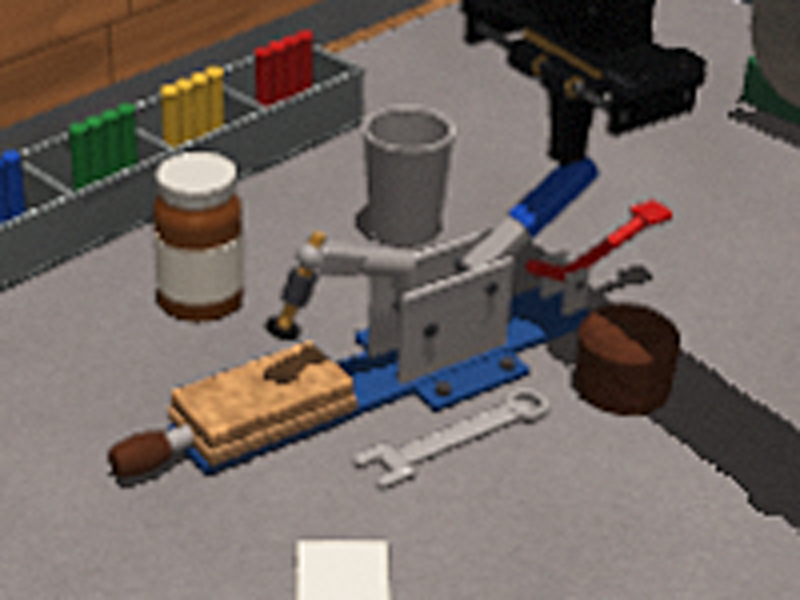

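The fingertips (570,155) sit on the blue grip, the handle is part-way down, the foot (283,325) coming over the cork; continue the arc.

```bash
python3 -m jog '[[[0,-0.2,0,0.28,0],[0,-0.19,0,0.31,0],[0,-0.15,0,0.33,0],[0,-0.1,0,0.35,0],[0,-0.04,0,0.26,0],[0,0,0,0,0]]]'
python3 -c "
from h import *
fx()"
```

```text
time: 14.55
position: [0.4927, -0.2117, 0.083]
tool_rot: [-2.423, -1.995, 0.003]
ft_force: [-0.3, 0.6, 0.9]
grip_width: 0.005
t 14.55 TCP in fixture mm -164.1 1.6 83.0 F [-0.3  0.6  0.9] j7 -0.05 grip 0.01
```

```bash
python3 -m jog '[[[0,0,0,0.1,0],[0,0,0,0.06,0],[0,0,0,0,0]]]'
python3 -c "
from h import *
fx()"
```

```text
time: 14.92
position: [0.4941, -0.2118, 0.0786]
tool_rot: [2.425, 1.997, -0.001]
ft_force: [-2.3, 0.2, 3.9]
grip_width: 0.006
t 14.93 TCP in fixture mm -163.9 0.3 78.6 F [-2.3  0.2  3.9] j7 -0.05 grip 0.01
```

```bash
python3 -m jog '[[[0,0,0,0.05,0],[0,0,0,0,0],[0,0,0,-0.3,0],[0,0,0,-0.8,0],[0,-0.6,0,-0.2,0],[0,-0.7,0,0,0],[0,-0.6,0,0,0],[0,0,0,0,0],[0,0,0,0,0],[0,0,0,0,0]]]'
python3 - <<'E'
from h import *
fx()
im,d,K,k1,P=grab("side"); save("s3.png",cv2.resize(im[160:310,250:450],(800,600),interpolation=cv2.INTER_CUBIC))
E
```

```text
time: 16.18
position: [0.4801, -0.2847, 0.1281]
tool_rot: [-2.423, -2.0, -0.001]
ft_force: [-0.1, 0.7, 0.1]
grip_width: 0.005
t 16.18 TCP in fixture mm -238.1 0.1 128.1 F [-0.1  0.7  0.1] j7 0.11 grip 0.01
```

View pics/s3.png

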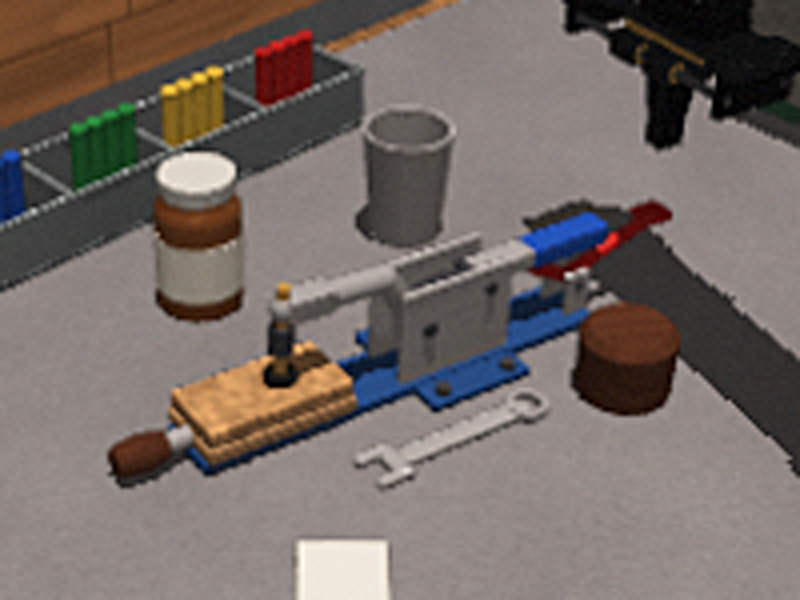

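The handle lies level (560,240) and the foot (281,375) presses on the cork. Let it grip, untouched, then press.

```bash
python3 -m jog '[[[0,0,0,0,0],[0,0,0,0,0],[0,0,0,0,0],[0,0,0,0,0],[0,0,0,0,0],[0,0,0,0,0],[0,0,0,0,0],[0,0,0,0,0],[0,0,0,0,0],[0,0,0,0,0]]]'
python3 -m jog '[[[0,0,0,0,0],[0,0,0,0,0],[0,0,0,0,0],[0,0,0,0,0],[0,0,0,0,0],[0,0,0,0,0],[0,0,0,0.5,0],[0,0,0,0.5,0],[0,0,0,0.25,0],[0,0,0,0,0]]]'
python3 -c "
from h import *
fx()"
```

```text
time: 17.48
position: [0.4796, -0.2862, 0.1281]
tool_rot: [2.425, 1.997, -0.0]
ft_force: [1.3, -0.3, 0.5]
grip_width: 0.004
time: 18.73
position: [0.4788, -0.2856, 0.0767]
tool_rot: [-2.423, -1.996, 0.0]
ft_force: [0.4, 0.3, -0.4]
grip_width: 0.009
t 18.73 TCP in fixture mm -239.3 1.1 76.7 F [ 0.4  0.3 -0.4] j7 0.07 grip 0.01
```

Now press to about 33 mm of pad travel (TCP ≈ 37 mm high).

```bash
python3 -m jog '[[[0,0,0,0.2,0],[0,0,0,0.3,0],[0,0,0,0.3,0],[0,0,0,0.2,0],[0,0,0,0,0],[0,0,0,0,0]]]'
python3 - <<'E'
from h import *
fx()
im,d,K,k1,P=grab("side"); save("s4.png",cv2.resize(im[160:310,250:450],(800,600),interpolation=cv2.INTER_CUBIC))
E
```

```text
time: 19.48
position: [0.4794, -0.2863, 0.0382]
tool_rot: [-2.425, -1.997, 0.001]
ft_force: [-2.0, -2.1, 1.9]
grip_width: 0.006
t 19.48 TCP in fixture mm -239.8 0.5 38.2 F [-2.  -2.1  1.9] j7 0.04 grip 0.01
```

View pics/s4.png

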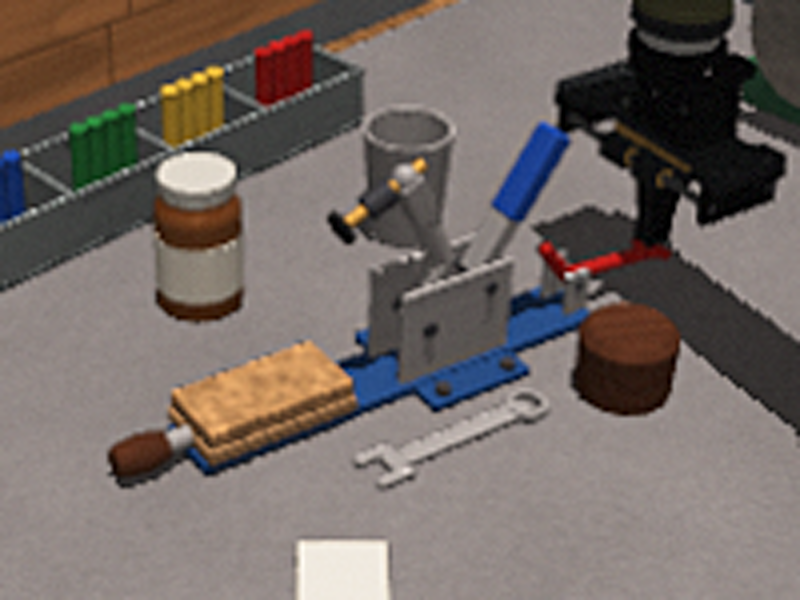

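The clamp is wide open (handle 535,165; foot 340,227), lever pressed, cork in place. Withdraw and check.

```bash
python3 -m jog '[[[0,0,0,-0.3,0],[0,0,0,-0.6,0],[0,-0.1,0,-0.9,0],[0,-0.2,0,-0.9,0],[0,-0.3,0,-0.9,0],[0,-0.4,0,-0.9,0],[0,-0.5,0,0,0],[0,-0.5,0,0,0],[0,0,0,0,0],[0,0,0,0,0]]]'
python3 - <<'E'
from h import *
fx()
im,d,K,k1,P=grab("top"); C=cloud(d,K,k1,P)
hsv=cv2.cvtColor(im,cv2.COLOR_RGB2HSV); m=np.zeros((480,640),bool); m[195:255,290:370]=1
rect(C,m&(C[...,2]>.03)&(C[...,2]<.046)&(hsv[...,0]<25)&(hsv[...,1]>50),"cork")
m[:]=0;m[245:280,470:500]=1
rect(C,m&(C[...,2]>.05)&(hsv[...,1]>150)&((hsv[...,0]<8)|(hsv[...,0]>172)),"red pad")
d0=np.load("top.npz")["im"]; a=im[130:330,120:500]; df=cv2.absdiff(a,d0[130:330,120:500])
o=np.vstack([a,df]); save("t2.png",cv2.resize(o,(570,600)))
E
```

```text
time: 20.78
position: [0.4642, -0.3635, 0.2171]
tool_rot: [-2.423, -1.997, -0.001]
ft_force: [1.1, 0.1, 0.5]
grip_width: 0.003
t 20.77 TCP in fixture mm -318.5 0.5 217.1 F [1.1 0.1 0.5] j7 0.27 grip 0.0
cork 1225 rectc [551.1  77.8] mean [550.7  76.6] size [120.1  60.2] yaw 78.82 z 0.0371
red pad 156 rectc [458.2 -98. ] mean [ 481.1 -272.9] size [ 27.4 395.7] yaw 97.5 z 0.0674
```

View pics/t2.png

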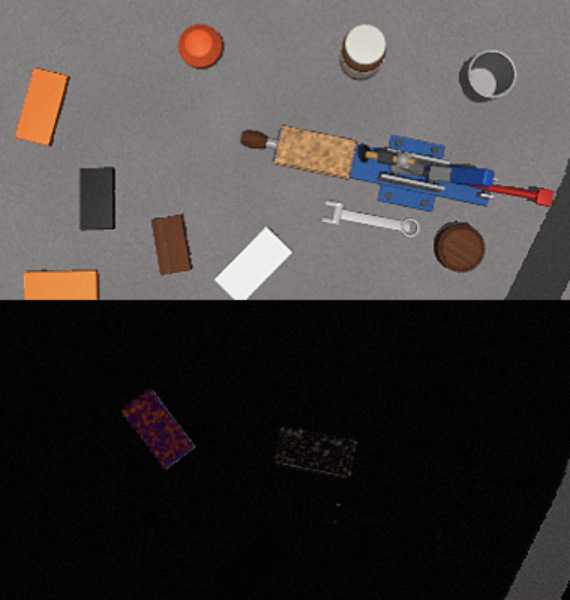

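The difference picture shows only the cork has moved: handle, lever and bystanders are exactly as at the start. The cork is centred, at 37 mm top height. Handing in.

```bash
python3 -c "
from bench import job
print(job.close_job())"
```

```text
the job is handed in; nothing more can be done
None
```

The job is done and handed in at about 21 s of the 61 s allowed. `close_job` gives no verdict, so the results below are from my own checks.

- **Cork placed:** I picked up the cork and laid it on the blade. From the wrist camera it sat within about 1 mm of centre and about 0.1° of square, with the clamp still open.
- **Clamp locked:** I pushed the handle down its arc to the stop. It then gripped by itself for about 3 s with the arm away. The side picture showed the handle level and the foot on the cork. I did not measure the foot's force.
- **Clamp released:** I pressed only the red lever, by about 31 mm, and the clamp sprang fully open.

**Last checks:**
- The cork was centred on the blade within about 1.3 mm and 0.2° of square. Its top was at 37 mm, which is what it should be when lying flat.
- The before/after picture of the bench showed only the cork moved. The handle and red lever were back where they started, and all seven listed bystanders were unmoved.
- The arm was well clear and touching nothing.
- One check failed: the final rectangle fit on the red lever's pad picked up stray depth points and was unusable. I relied on the lever's unchanged look in the before/after picture and its 67 mm height, against 68 mm at the start.

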